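# Bring a polished rock puck under the microscope and hold it at the click stop

## Robot

A 6-joint arm with a two-finger parallel gripper is mounted at the origin on the work surface. World frame = base frame: x ahead of the robot, y to its left, z up, the work surface at z = 0. Lengths are in m, angles in degrees, forces in N, time in s.
With the tool pointing down it reaches from about 0.4 to 0.925 m from the base axis. Payload 3.4 kg.
Tool frame: the origin (TCP) lies on the mounting face of the last link; the fingertips stand 173 mm ahead of it and the grasp point (between the pads) lies 155 mm ahead of it (finger_overhang is the z of the fingertips in the tool frame, in m); z points along the fingers, y is the line along which they close (so a half turn about z gives the same grasp; the last joint's range is limited). The gripper opens to 85 mm and grips with 20 to 120 N. Pads are 22 mm wide; open, the fingers measure 114 mm over their backs; the gripper's body (76 mm by 85 mm) begins 54 mm behind the grasp point. The pads swing forward as they close: fully open they stand 13 mm farther back than shut.
Start: joints at [71.763, 17.578, 86.31, -0, 76.112, -4.211], TCP at [0.139, 0.558, 0.405] pointing down, gripper open.
Joint ranges: [-179.03, 179.03], [-60, 130.46], [8.19, 133.38], [-81.62, 261.62], [5.75, 156.47], [-153.77, 153.77]. Speed limits (degrees/s): [147.25, 147.25, 180, 180, 180, 180].

## Interface

Orientations are given as a 3x3 rotation matrix whose columns are the frame's x, y, z axes.
In Python, from cell import read_state, snapshot, close_job, finger_overhang gives the robot as it stands.
- The arm moves only by the tool play_rows, never from a script. Its argument "deltas" is text: rows parted by semicolons, each of 6 numbers parted by spaces: the shift along the world's x, y, z in m, then the turn, a rotation vector about the world's x, y, z in degrees. A call has 1 to 20 rows; each row shifts and turns the commanded pose from where the row before left it; what a row does not reach is not made up. A row lasts 1/10 s, in which the tool goes at most 50 mm and 8.59 degrees, less where a joint would pass 70% of its speed; a pose out of reach is approached as far as the arm can. A call with a gripper value outside its range is refused whole. "fingers" is the opening, from 0 (shut) to 1 (fully open), set as the call begins (left out, the last holds). The fingers move at their own pace and stop on an object; "grip_force" is the grip in N (left out, the last holds). Time passes only in rows, so rows that do not move let the fingers close. It gives the time, the measured TCP pose, the force, the opening and the grip force at its end, in the units of the state.
- read_state(): the state, without advancing time (a new reading comes with each control period).
- snapshot(name): name is "scene" or "side" or "wrist"; returns a dict with "frame" (384x512x3 uint8, red, green, blue), "vertical_fov" (degrees; the focal length in pixels is half the picture's height over the tangent of half this angle, whatever the lens; pixels are square), "cx", "cy" (the principal point, pixels), "distortion" ([k1, k2, p1, p2, k3] as OpenCV has them; the pictures are not rectified), "R" (3x3) and "t" (3): a world point X has camera coordinates R X + t; the wrist camera has in their place "T_tool_cam" (4x4, takes a point from camera to tool coordinates, whose origin is the TCP and whose axes are the flange's). Camera axes: x right, y down, z forward; pixel columns grow to the right and rows downward; lengths in m; the calibration is good to about 2 mm. A picture is of the moment at which its call begins: read the wrist's pose just before it. There is no depth.
- close_job(): hands the job in; it is judged then, once.
The state is a dict: "time": time; "joint_pos": joint angles; "qvel": joint speeds; "effort": joint torques, N m; "tcp_pos": TCP position; "tool_rot": TCP orientation; "force": force on the tool from outside, world axes, zero at the start; "ft_torque": the same for the moment, N m; "width": opening from 0.0 (shut) to 1.0 (fully open); "grasp_force": force on a finger pad.
Only numpy, scipy, OpenCV 4.12 (cv2) and the standard library are available. Lean on these libraries where they do the work, as an engineer would, in place of code of your own. Each camera call takes 0.05 s, during which the arm holds its last target. There are 200 camera calls.

## Task

Set the round polished rock puck flat into the round pocket of the microscope's sliding carriage, then take the carriage by its upright black grip block and slide it towards the microscope until you feel the ball click into its notch, with the puck under the lens; do not run on past the notch. Finish while still gripping the grip block, with the carriage held still at the notch. Leave the square rock block, the rough rock and the bottle where they stand.

Things in the scene. Friction and masses are not known exactly. Their poses are not given: they have to be found in the camera images.
- puck: the specimen: round dark resin puck with a polished grey-brown rock face on top, 30 mm diameter, 25 mm tall, 25 to 50 g, standing upright on the bench to the left of the rail. Origin: centre of its underside, z up
- pocket (a point): centre of the flat floor, 40 mm above the bench, of the round pocket (34 mm wide, 10 mm deep, 1.5 mm chamfer) in the carriage: a metal plate 62 x 190 mm, its top 50 mm above the bench, on a straight level rail. The pocket is near the plate's end towards the microscope; a seated puck stands 15 mm proud. y lies along the rail, away from the microscope, x across it, z up
- handle (a point): centre of the foot, on the carriage plate's top 50 mm above the bench, of the upright black grip block fixed on the carriage: 20 mm across the rail (x), 26 mm along it (y), 34 mm tall, with a steel band; 130 mm from the pocket centre, at the end away from the microscope (+y). Axes as the pocket's
- carriage: the sliding plate with its pocket and grip block. Origin: centre of the plate's underside, 32 mm above the bench, 65 mm from the pocket and from the grip block; axes as the pocket's. It can slide 180 mm towards the microscope (-y), starts within 25 mm of its loading stop, drags with about 1.5 N and stays where it is left; the notch lies 130 to 160 mm from that stop
- detent_ball (a joint): how far the sprung ball under the carriage has dropped, m: about 0.0005 on the flat strip, about 0.0044 fully down in the notch, over 0.002 within 1.8 mm of the notch centre. From 6 mm before the centre the carriage is pulled in, most (7 N) at 1 to 2 mm; at the centre the force flips, and pushing on out of the notch takes about 8 N at 1 mm past, fading by 6 mm
- microscope: cream microscope fixed at the right end of the rail, column on the side away from the carriage. Origin: on the bench straight below the lens centre; axes as the pocket's. Lens front 78 mm up, 18 mm across; wider tube (44 mm) from 165 mm up, head from 228 mm up overhanging 25 mm past the lens axis. With the ball in the notch the pocket is straight under the lens
- block: bystander: square dark resin block with a rock face, 36 x 36 mm, 25 mm tall, on the bench left of the rail near the puck; which of the two stands nearer the robot changes. Origin: centre of its underside
- rock: bystander: rough brown rock, about 70 x 55 x 50 mm, beyond the rail. Origin: centre of its underside
- bottle: bystander: small amber bottle, 38 mm diameter, 75 mm tall, beyond the rail. Origin: centre of its underside

How it is judged (in metres and radians):
On the way:
1. the puck sits flat in the pocket, let go, with the carriage not yet under the lens (horizontal distance between puck and pocket below 0.004 m and z of puck in the frame of pocket below 0.002 m and angle between puck's own z axis and vertical below 0.08 rad and contact force between the fingers and puck below 0.1 N and y of pocket in the frame of microscope above 0.03 m), for 0.2 s.
At the end, for the whole second after the job is handed in: Ball dropped over 1.5 mm, down in the notch, pocket within 3 mm of straight under the lens, carriage still (under 5 mm/s); puck flat in the pocket (within 4 mm of centre and 2 mm of its floor, tilt under 0.08 rad); fingers still grip the grip block with over 15 N (value of joint detent_ball above 0.0015 m and horizontal distance between pocket and microscope below 0.003 m and contact force between the fingers and carriage above 15 N and horizontal distance between puck and pocket below 0.004 m and z of puck in the frame of pocket below 0.002 m and angle between puck's own z axis and vertical below 0.08 rad and linear speed of carriage below 0.005 m/s); the arm keeps its last pose, push and grip.
It fails at once if the carriage is run more than 12 mm past the notch (y of pocket in the frame of microscope below -0.012 m).
It fails at once if the square block is moved more than 15 mm (distance of block from where it was at the start of the episode above 0.015 m).
It fails at once if the rough rock is moved more than 15 mm (distance of rock from where it was at the start of the episode above 0.015 m).
It fails at once if the bottle is moved more than 15 mm (distance of bottle from where it was at the start of the episode above 0.015 m).
It also fails if it takes over 61 s, if anything falls off the work surface, if the arm or the gripper's body presses on something with over 40 N, if the wrist force passes 120 N, or if a joint passes its speed limit or range.

## Working session

There is one attempt and no reset: what is moved stays moved. The work goes in short steps, Python scripts to look and compute and a tool call to move; the robot and the scene stay as the last step left them, time stands still between calls to the robot, and variables do not carry over. Pictures are saved under pics/ and viewed, at most 10 in all, crops included, and the job is handed in when it is done.

Besides the shell and the picture viewer there is one more tool, called after "Emit:" as a command line: name --argument value ..., lists and objects as JSON in quotes. play_rows: Moves the arm, as the interface text tells. Its arguments: {"type":"object","properties":{"deltas":{"type":"string"},"fingers":{"type":"number"},"grip_force":{"type":"number"}},"required":["deltas"]}

```bash
mkdir -p pics
cat > h.py <<'E'
import numpy as np, cv2, pickle
from cell import read_state, snapshot
def take(n,f):
    s=read_state(); d=snapshot(n); d['tcp']=np.array(s['tcp_pos']); d['rot']=np.array(s['tool_rot'])
    cv2.imwrite(f'pics/{f}.png',cv2.cvtColor(d['frame'],cv2.COLOR_RGB2BGR)); pickle.dump(d,open(f'{f}.pkl','wb')); return d
def cam(d):
    f=d['frame'].shape[0]/2/np.tan(np.radians(d['vertical_fov']/2))
    K=np.array([[f,0,d['cx']],[0,f,d['cy']],[0,0,1.]])
    if 'R' in d: R=np.array(d['R']);t=np.array(d['t'])
    else:
        T=np.array(d['T_tool_cam']);Rw=d['rot']@T[:3,:3];c=d['rot']@T[:3,3]+d['tcp'];R=Rw.T;t=-R@c
    return K,np.array(d['distortion'],float),R,t
def ray(f,uv):
    d=pickle.load(open(f'{f}.pkl','rb'));K,D,R,t=cam(d)
    p=cv2.undistortPoints(np.array([[uv]],float),K,D)[0,0]
    return -R.T@t, R.T@np.array([p[0],p[1],1])
def onz(f,uv,z):
    c,r=ray(f,uv); return c+r*(z-c[2])/r[2]
def tri(*obs):
    A=np.zeros((3,3));b=np.zeros(3)
    for f,uv in obs:
        c,r=ray(f,uv);r=r/np.linalg.norm(r);P=np.eye(3)-np.outer(r,r);A+=P;b+=P@c
    return np.linalg.solve(A,b)
def proj(f,X):
    d=pickle.load(open(f'{f}.pkl','rb'));K,D,R,t=cam(d)
    return cv2.projectPoints(np.array(X,float).reshape(-1,3),cv2.Rodrigues(R)[0],t,K,D)[0][:,0]
E
python3 - <<'E'
from h import *
ims=[take(n,n+'0')['frame'] for n in('scene','side','wrist')]
s=read_state();print(s)
im=np.vstack([np.hstack(ims[:2]),np.hstack([ims[2],ims[2]*0])])
cv2.imwrite('pics/all.png',cv2.resize(im,(800,600),interpolation=cv2.INTER_AREA)[:,:,::-1])
for n in('scene','side','wrist'):
  K,D,R,t=cam(pickle.load(open(n+'0.pkl','rb')));print(n,-R.T@t,R[2],K[0,0])
E
```

```text
{'time': 0.15, 'joint_pos': array([ 7.17636252e+01,  1.76141015e+01,  8.63670585e+01,  8.04316886e-04,
        7.61108985e+01, -4.21139797e+00]), 'qvel': array([-0.05379015, -0.10316718, -0.15358175, -0.03086122, -0.01439972,
        0.12266305]), 'effort': array([-1.09912758e-03, -4.57980144e+01, -2.52219218e+01, -3.33029930e-04,
        8.48741649e-03, -7.00798566e-07]), 'tcp_pos': array([0.1392903 , 0.55760875, 0.40397318]), 'tool_rot': array([[-9.70189320e-01,  2.42347719e-01, -5.15747489e-04],
       [ 2.42348232e-01,  9.70188136e-01, -1.52175787e-03],
       [ 1.31577546e-04, -1.60138373e-03, -9.99998709e-01]]), 'force': array([ 0.26712325, -0.9448968 , -0.11287078]), 'ft_torque': array([ 0.00171835, -0.0244628 , -0.02558522]), 'grasp_force': 0.0, 'width': 0.9985883977270056}
scene [1.09495389 0.03050137 0.69443059] [-0.59509804  0.07677148 -0.79997779] 413.467055923542
side [0.25290692 0.675699   0.52106704] [ 0.43572596 -0.71856682 -0.54203746] 404.88790427336113
wrist [0.07223195 0.57494262 0.37282874] [ 0.26348608 -0.06878137 -0.96220799] 327.4341690947196
```

View pics/all.png

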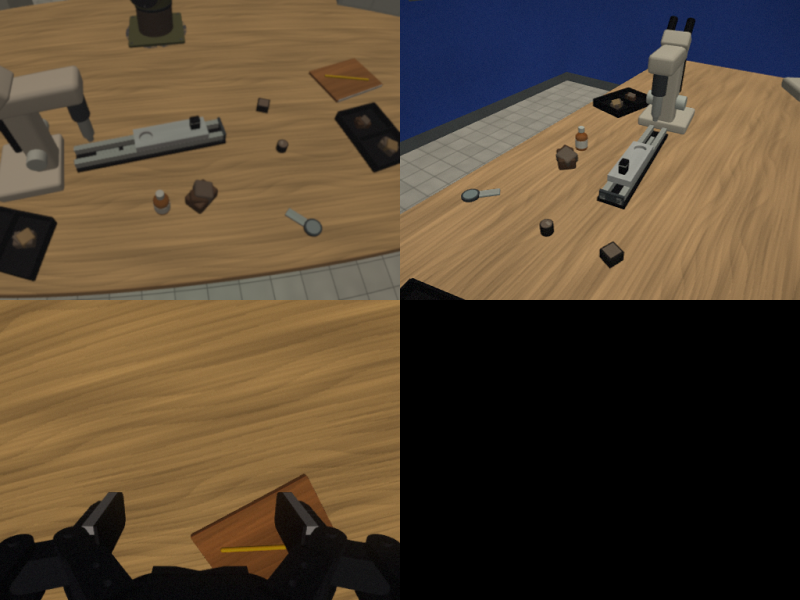

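The overview shows, in scene, the puck at about (361,187) px, the block at (337,133), the pocket at (187,172) and the grip block at (250,157). The side view shows the puck at (187,290). Next I'll enlarge both.

Run:
```python
from h import *
a=cv2.imread('pics/scene0.png');b=cv2.imread('pics/side0.png')
A=cv2.resize(a[110:230,80:400],None,fx=2.5,fy=2.5,interpolation=cv2.INTER_CUBIC)
B=cv2.resize(b[150:350,170:350][:, :],None,fx=1.5,fy=1.5,interpolation=cv2.INTER_CUBIC)
A=cv2.convertScaleAbs(A,alpha=1.6);B=cv2.convertScaleAbs(B,alpha=1.6)
B1=cv2.convertScaleAbs(cv2.resize(b[150:270,240:350],None,fx=2.5,fy=2.5,interpolation=cv2.INTER_CUBIC),alpha=1.6)
B2=cv2.convertScaleAbs(cv2.resize(b[270:350,160:310],None,fx=2.5,fy=2.5,interpolation=cv2.INTER_CUBIC),alpha=1.6)
C=np.zeros((600,800,3),np.uint8);C[:300]=A;C[300:600,:275]=B1;C[300:500,300:675]=B2
cv2.imwrite('pics/crop.png',C)
```

```text
(no output)
```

View pics/crop.png

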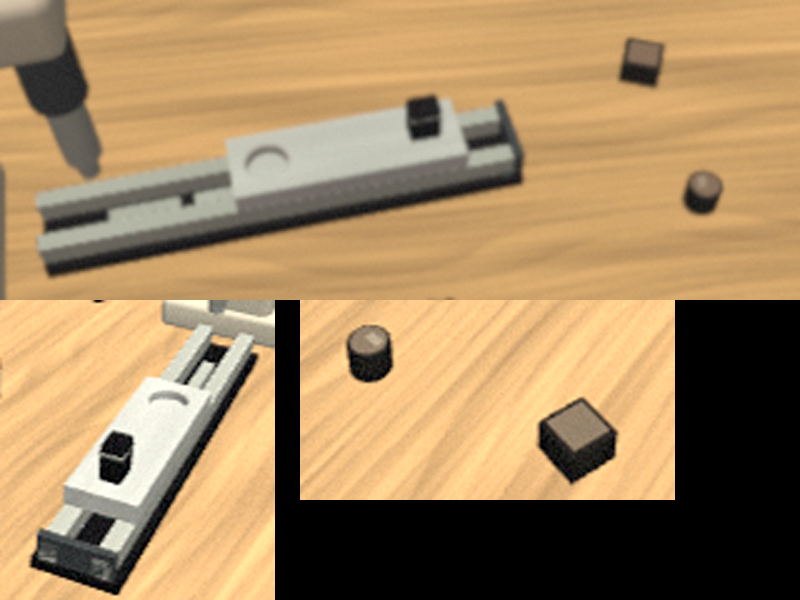

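Run:
```python
from h import *
S=lambda x,y:('scene0',(80+(x+.5)/2.5-.5,110+(y+.5)/2.5-.5))
B1=lambda x,y:('side0',(240+(x+.5)/2.5-.5,150+(y-300+.5)/2.5-.5))
B2=lambda x,y:('side0',(160+(x-300+.5)/2.5-.5,270+(y-300+.5)/2.5-.5))
def show(n,a,b,z):
    print(n,tri(a,b).round(4),'onz',onz(*a,z).round(4),onz(*b,z).round(4))
show('puck',S(704,183),B2(369,337),.025)
show('block',S(643,50),B2(578,423),.025)
show('pocket',S(267,161),B1(168,398),.05)
show('handle',S(422,103),B1(119,439),.084)
show('c1',S(228,140),B1(212,388),.05)
show('c2',S(455,100),B1(138,503),.05)
show('c3',S(467,152),B1(65,490),.05)
show('c4',S(239,196),B1(147,378),.05)
show('lens',S(88,173),S(88,173),.078)
print(finger:=__import__('cell').finger_overhang)
```

```text
puck [0.6062 0.3148 0.028 ] onz [0.6043 0.3164 0.025 ] [0.6081 0.3121 0.025 ]
block [0.4508 0.3011 0.0293] onz [0.4468 0.3029 0.025 ] [0.4525 0.2976 0.025 ]
pocket [ 0.5611 -0.0399  0.0522] onz [ 0.5603 -0.0395  0.05  ] [ 0.5623 -0.0447  0.05  ]
handle [0.5436 0.0875 0.0855] onz [0.5432 0.0882 0.084 ] [0.5443 0.0844 0.084 ]
c1 [ 0.5349 -0.0723  0.0542] onz [ 0.5343 -0.0711  0.05  ] [ 0.5368 -0.0833  0.05  ]
c2 [0.5117 0.1167 0.0536] onz [0.5122 0.1194 0.05  ] [0.5124 0.1079 0.05  ]
c3 [0.5686 0.1222 0.0481] onz [0.5696 0.1216 0.05  ] [0.5675 0.125  0.05  ]
c4 [ 0.5935 -0.0625  0.0513] onz [ 0.5932 -0.0622  0.05  ] [ 0.5943 -0.0657  0.05  ]
lens [ 0.9225 -0.0384  0.4884] onz [ 0.579  -0.1757  0.078 ] [ 0.579  -0.1757  0.078 ]
0.1734
```

Emit:
play_rows --deltas "0.034 -0.0175 -0.007 0 0 -4.9;0.034 -0.0175 -0.007 0 0 -4.9;0.034 -0.0175 -0.007 0 0 -4.9;0.034 -0.0175 -0.007 0 0 -4.9;0.034 -0.0175 -0.007 0 0 -4.9;0.034 -0.0175 -0.007 0 0 -4.9;0.034 -0.0175 -0.007 0 0 -4.9;0.034 -0.0175 -0.007 0 0 -4.9;0.034 -0.0175 -0.007 0 0 -4.9;0.034 -0.0175 -0.007 0 0 -4.9;0.034 -0.0175 -0.007 0 0 -4.9;0.034 -0.0175 -0.007 0 0 -4.9;0.034 -0.0175 -0.007 0 0 -4.9;0.025 -0.0155 0 0 0 -4.8;0 0 0 0 0 0;0 0 0 0 0 0"

```text
time: 1.75
tcp_pos: [0.6067, 0.3142, 0.3129]
tool_rot: [[-0.129, 0.992, -0.002], [0.992, 0.129, -0.0], [0.0, -0.002, -1.0]]
force: [-0.3, 0.7, 0.1]
width: 1.002
grasp_force: 0.0
```

Run:
```python
from h import *
d=take('wrist','w1');print(d['tcp'],d['rot'].round(4))
print(proj('w1',[[.606,.315,.025],[.606,.315,0]]))
im=cv2.convertScaleAbs(cv2.resize(cv2.imread('pics/w1.png'),(800,600),interpolation=cv2.INTER_CUBIC),alpha=1.5)
cv2.imwrite('pics/w1b.png',im)
```

```text
[0.60673883 0.31422885 0.3129264 ] [[-1.292e-01  9.916e-01 -1.500e-03]
 [ 9.916e-01  1.292e-01 -1.000e-04]
 [ 1.000e-04 -1.500e-03 -1.000e+00]]
[[255.36037169 188.97329041]
 [255.44148905 181.65453992]]
```

View pics/w1b.png

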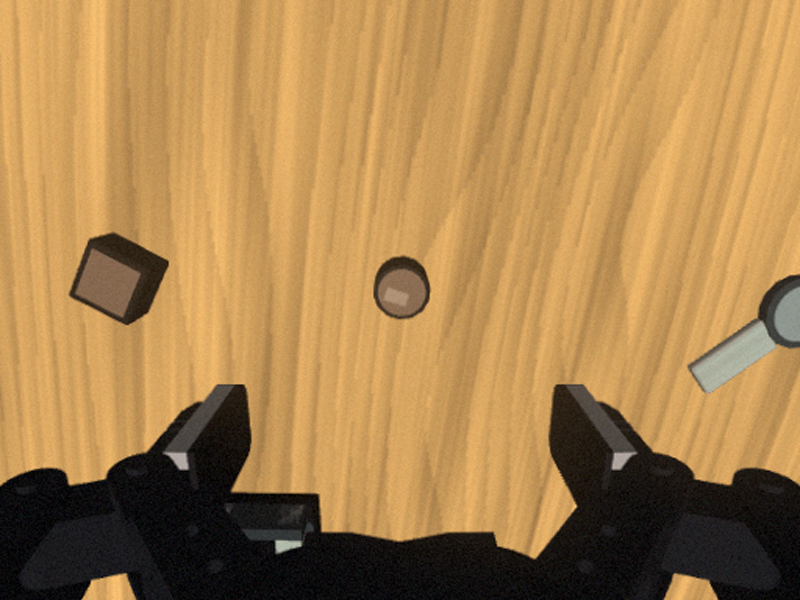

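The wrist view shows the puck's top centre at about (402,290) in the enlarged picture, or (256.9,185.4) px. The square block is well clear on the left.

Run:
```python
from h import *
w=('w1',(402.5/1.5625-.5,290.5/1.5625-.5))
print(onz(*w,.025))
S=lambda x,y:('scene0',(80+(x+.5)/2.5-.5,110+(y+.5)/2.5-.5))
B2=lambda x,y:('side0',(160+(x-300+.5)/2.5-.5,270+(y-300+.5)/2.5-.5))
print(tri(S(704,183),B2(369,337),w),tri(S(704,183),w),tri(B2(369,337),w))
```

```text
[0.60701149 0.31813709 0.025     ]
[0.60624112 0.31622935 0.02757727] [0.60601263 0.31714305 0.0256967 ] [0.60567287 0.31755313 0.02970691]
```

Emit:
play_rows --deltas "0 0.0015 -0.016 0 0 0;0 0.0015 -0.016 0 0 0;0 0 -0.02 0 0 0;0 0 -0.02 0 0 0;0 0 -0.02 0 0 0;0 0 -0.016 0 0 0;0 0 -0.01 0 0 0;0 0 -0.008 0 0 0;0 0 0 0 0 0;0 0 0 0 0 0" --fingers 0.7

```text
time: 2.8
tcp_pos: [0.6064, 0.3182, 0.1883]
tool_rot: [[-0.131, 0.991, 0.001], [0.991, 0.131, 0.0], [0.0, 0.001, -1.0]]
force: [0.1, 0.1, 0.3]
width: 0.698
grasp_force: 0.0
```

Emit:
play_rows --deltas "0 0 0 0 0 0;0 0 0 0 0 0;0 0 0 0 0 0;0 0 0 0 0 0;0 0 0 0 0 0;0 0 0 0 0 0;0 0 0 0 0 0;0 0 0 0 0 0" --fingers 0 --grip_force 30

```text
time: 3.6
tcp_pos: [0.6068, 0.318, 0.1888]
tool_rot: [[-0.13, 0.992, 0.002], [0.992, 0.13, 0.001], [0.001, 0.002, -1.0]]
force: [-0.8, -0.7, 5.2]
width: 0.323
grasp_force: 29.6
```

Emit:
play_rows --deltas "0 0 0.01 0 0 0;0 0 0.02 0 0 0;0 0 0.025 0 0 0;0 -0.01 0.025 0 0 0;-0.004 -0.025 0.024 0 0 0;-0.004 -0.03 0.02 0 0 0;-0.004 -0.035 0.015 0 0 0;-0.005 -0.04 0.01 0 0 0;-0.005 -0.04 0 0 0 0;-0.005 -0.04 0 0 0 0;-0.005 -0.04 0 0 0 0;-0.005 -0.035 0 0 0 0;-0.004 -0.03 0 0 0 0;-0.004 -0.02 0 0 0 0;-0.001 -0.014 0 0 0 0;0 0 0 0 0 0;0 0 0 0 0 0;0 0 0 0 0 0"

```text
time: 5.4
tcp_pos: [0.5605, -0.0402, 0.3367]
tool_rot: [[-0.131, 0.991, -0.0], [0.991, 0.131, 0.001], [0.001, 0.0, -1.0]]
force: [-0.5, 0.4, -0.9]
width: 0.332
grasp_force: 29.7
```

Run:
```python
from h import *
d=take('wrist','w2');print(d['tcp'],d['rot'].round(4))
print(proj('w2',[[.561,-.041,.05]]))
im=cv2.convertScaleAbs(cv2.resize(cv2.imread('pics/w2.png'),(800,600),interpolation=cv2.INTER_CUBIC),alpha=1.3)
cv2.imwrite('pics/w2b.png',im)
```

```text
[ 0.56053758 -0.04016742  0.33669478] [[-1.310e-01  9.914e-01 -0.000e+00]
 [ 9.914e-01  1.310e-01  6.000e-04]
 [ 6.000e-04  0.000e+00 -1.000e+00]]
[[256.01810905 191.6281598 ]]
```

View pics/w2b.png

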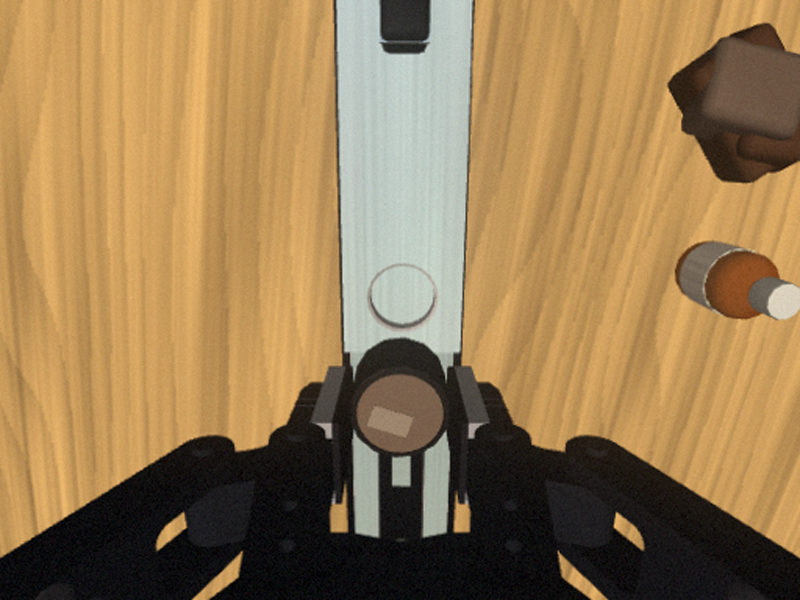

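The pocket rim is centred at about (403,295.5) and the held puck's top at (400,413), both enlarged ×1.5625. The rail is in line with the tool.

Run:
```python
from h import *
P=lambda x,y:('w2',((x+.5)/1.5625-.5,(y+.5)/1.5625-.5))
p=onz(*P(403,295.5),.05);q=onz(*P(400,413),.1729)
print(p,q,'delta',p-q)
for z in(.171,.175):print(onz(*P(400,413),z))
S=lambda x,y:('scene0',(80+(x+.5)/2.5-.5,110+(y+.5)/2.5-.5))
B1=lambda x,y:('side0',(240+(x+.5)/2.5-.5,150+(y-300+.5)/2.5-.5))
print(tri(S(267,161),B1(168,398),P(403,295.5)),tri(S(267,161),P(403,295.5)))
print(onz(*P(405,43),.05), onz(*P(406,46),.05))
```

```text
[ 0.56208286 -0.03858225  0.05      ] [ 0.56082123 -0.04089717  0.1729    ] delta [ 0.00126163  0.00231491 -0.1229    ]
[ 0.56095414 -0.04189858  0.171     ]
[ 0.56067433 -0.03979034  0.175     ]
[ 0.56141929 -0.03910856  0.05237216] [ 0.56191999 -0.03873636  0.05166873]
[0.54699881 0.08084445 0.05      ] [0.54762847 0.07962198 0.05      ]
```

Emit:
play_rows --deltas "0.0007 0.001 -0.01 0 0 0;0.0006 0.001 -0.02 0 0 0;0 0 -0.02 0 0 0;0 0 -0.02 0 0 0;0 0 -0.014 0 0 0;0 0 -0.008 0 0 0;0 0 -0.002 0 0 0;0 0 0 0 0 0;0 0 0 0 0 0;0 0 0 0 0 0"

```text
time: 6.45
tcp_pos: [0.5621, -0.0391, 0.2435]
tool_rot: [[-0.13, 0.991, 0.002], [0.991, 0.13, -0.0], [-0.0, 0.002, -1.0]]
force: [0.6, -0.9, -0.7]
width: 0.33
grasp_force: 29.7
```

Run:
```python
from h import *
d=take('wrist','w3');take('scene','s3');take('side','d3');print(d['tcp'],d['rot'].round(4))
f=lambda n,r,s:cv2.convertScaleAbs(cv2.resize(cv2.imread(f'pics/{n}.png')[r],None,fx=s,fy=s,interpolation=cv2.INTER_CUBIC),alpha=1.4)
C=np.zeros((600,800,3),np.uint8)
C[:300,:400]=f('s3',np.s_[135:210,137:237],4);C[:300,400:]=f('d3',np.s_[165:240,257:357],4)
C[300:,:400]=f('w3',np.s_[180:330,156:356],2)
cv2.imwrite('pics/c3.png',C)
```

```text
[ 0.5620733  -0.03913864  0.24351428] [[-1.301e-01  9.915e-01  1.700e-03]
 [ 9.915e-01  1.301e-01 -2.000e-04]
 [-4.000e-04  1.700e-03 -1.000e+00]]
```

View pics/c3.png

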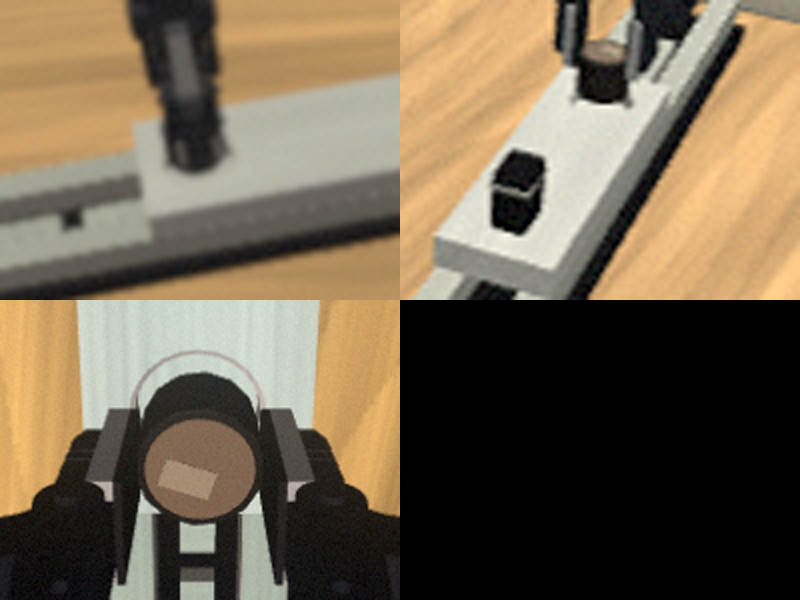

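The close wrist view shows the rim's far arc at crop row 352 (original row 206) and the top of the puck's lower edge at crop row 373. I'll compare both with what the model predicts.

Run:
```python
from h import *
a=np.radians(7.5);ey=np.array([-np.sin(a),np.cos(a),0]);ex=np.array([np.cos(a),np.sin(a),0])
th=np.linspace(0,2*np.pi,181)
circ=lambda c,r:np.array([c+r*(np.cos(t)*ex+np.sin(t)*ey) for t in th])
def e(c,r):
    p=proj('w3',circ(np.array(c),r)); p=(p+.5-[156,180])*2-.5+[0,300]
    return p[:,0].min().round(1),p[:,0].max().round(1),p[:,1].min().round(1),p[:,1].max().round(1)
t=np.array([.56207,-.03914])
print('rim outer',e([.5621,-.0386,.05],.0185),'rim17',e([.5621,-.0386,.05],.017))
print('puck bot',e([*(t+[.0002,-.0003]),.0547],.015),'puck top',e([*(t+[.0002,-.0003]),.0797],.015))
```

```text
rim outer (np.float64(129.6), np.float64(267.7), np.float64(344.8), np.float64(472.7)) rim17 (np.float64(135.2), np.float64(262.1), np.float64(350.3), np.float64(467.8))
puck bot (np.float64(141.5), np.float64(256.2), np.float64(366.6), np.float64(472.3)) puck top (np.float64(132.1), np.float64(265.5), np.float64(404.4), np.float64(524.4))
```

Emit:
play_rows --deltas "-0.0003 0.0007 -0.001 0 0 0;0 0 -0.002 0 0 0;0 0 -0.002 0 0 0;0 0 -0.002 0 0 0;0 0 -0.002 0 0 0;0 0 -0.001 0 0 0;0 0 0 0 0 0"

```text
time: 7.3
tcp_pos: [0.5613, -0.0385, 0.2324]
tool_rot: [[-0.13, 0.992, -0.001], [0.992, 0.13, 0.0], [0.0, -0.001, -1.0]]
force: [0.4, 0.0, -1.0]
width: 0.331
grasp_force: 29.7
```

Emit:
play_rows --deltas "0 0 -0.0015 0 0 0;0 0 -0.0015 0 0 0;0 0 -0.0005 0 0 0;0 0 0 0 0 0;0 0 0 0 0 0"

```text
time: 7.8
tcp_pos: [0.5614, -0.0384, 0.2292]
tool_rot: [[-0.13, 0.992, 0.0], [0.992, 0.13, -0.0], [-0.0, 0.0, -1.0]]
force: [-0.1, -1.0, 0.2]
width: 0.33
grasp_force: 29.7
```

Emit:
play_rows --deltas "0 0 -0.0005 0 0 0;0 0 -0.0005 0 0 0;0 0 0 0 0 0;0 0 0 0 0 0"

```text
time: 8.2
tcp_pos: [0.5614, -0.0385, 0.2287]
tool_rot: [[-0.13, 0.991, 0.001], [0.991, 0.13, -0.0], [-0.0, 0.001, -1.0]]
force: [-1.9, -1.0, 5.2]
width: 0.335
grasp_force: 30.1
```

Emit:
play_rows --deltas "0 0 0 0 0 0;0 0 0 0 0 0;0 0 0 0 0 0;0 0 0 0 0 0;0 0 0 0 0 0;0 0 0.01 0 0 0;0 0 0.02 0 0 0;0 0 0.02 0 0 0;0 0.01 0.02 0 0 0;-0.002 0.01 0.02 0 0 0;0 0 0 0 0 0;0 0 0 0 0 0" --fingers 0.7

```text
time: 9.4
tcp_pos: [0.5594, -0.0184, 0.319]
tool_rot: [[-0.131, 0.991, 0.002], [0.991, 0.131, -0.0], [-0.001, 0.002, -1.0]]
force: [0.2, 0.3, 0.6]
width: 0.701
grasp_force: 0.0
```

Run:
```python
from h import *
d=take('wrist','w4');take('scene','s4');take('side','d4');print(d['tcp'],d['rot'].round(4))
f=lambda n,r,s:cv2.convertScaleAbs(cv2.resize(cv2.imread(f'pics/{n}.png')[r],None,fx=s,fy=s,interpolation=cv2.INTER_CUBIC),alpha=1.4)
C=np.zeros((600,800,3),np.uint8)
C[:200,:400]=f('s4',np.s_[135:185,157:257],4);C[200:500,:400]=f('d4',np.s_[165:240,257:357],4)
C[:600,400:]=f('w4',np.s_[0:300,156:356],2)
cv2.imwrite('pics/c4.png',C)
```

```text
[ 0.55941695 -0.0183837   0.31898091] [[-1.307e-01  9.914e-01  1.800e-03]
 [ 9.914e-01  1.307e-01 -4.000e-04]
 [-7.000e-04  1.700e-03 -1.000e+00]]
```

View pics/c4.png

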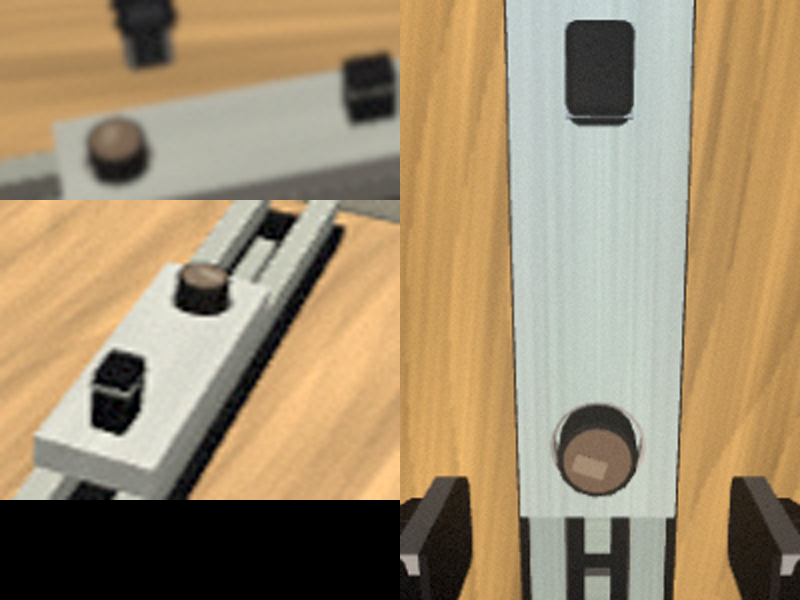

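The puck sits upright in the pocket. The grip block's top face spans about (566..635, 20..113) in the crop, centred at (600.5,66).

Run:
```python
from h import *
P=lambda x,y:('w4',(156+(x-400+.5)/2-.5,(y+.5)/2-.5))
print('handle top',onz(*P(600.5,66),.084),'corners x',onz(*P(566,66),.084),onz(*P(635,66),.084),'y',onz(*P(600.5,20),.084),onz(*P(600.5,113),.084))
print('puck top',onz(*P(598,461),.065),'foot edge',onz(*P(600,124),.05))
for o in ((.56196,-.0386),):
    a=np.radians(7.5);print(np.array(o)+.13*np.array([-np.sin(a),np.cos(a)]))
# edges direction of plate
a=onz(*P(505,10),.05);b=onz(*P(520,510),.05);c=onz(*P(693,10),.05);e=onz(*P(676,510),.05)
for u,v in((a,b),(c,e)):print(np.degrees(np.arctan2(-(u-v)[0],(u-v)[1])))
print('mid',(a+c)/2,(b+e)/2)
```

```text
handle top [0.5459118  0.08878431 0.084     ] corners x [0.53607129 0.08749615 0.084     ] [0.55574951 0.09010239 0.084     ] y [0.54429924 0.10095834 0.084     ] [0.54759838 0.07605273 0.084     ]
puck top [ 0.56205749 -0.03969257  0.065     ] foot edge [0.54741534 0.0767032  0.05      ]
[0.5449916  0.09028783]
7.344470139918847
7.432808520263313
mid [0.54235599 0.1124507  0.05      ] [ 0.56559146 -0.06673056  0.05      ]
```

Emit:
play_rows --deltas "-0.003 0.02 0 0 0 0;-0.004 0.03 0 0 0 0;-0.004 0.03 -0.005 0 0 0;-0.003 0.02 -0.015 0 0 0;0 0.008 -0.02 0 0 0;0 0 -0.02 0 0 0;0 0 -0.015 0 0 0;0 0 -0.008 0 0 0;0 0 -0.005 0 0 0;0 0 0 0 0 0;0 0 0 0 0 0"

```text
time: 10.65
tcp_pos: [0.5457, 0.0894, 0.2305]
tool_rot: [[-0.13, 0.992, 0.001], [0.992, 0.13, 0.0], [-0.0, 0.001, -1.0]]
force: [0.4, 0.4, -0.4]
width: 0.698
grasp_force: 0.0
```

Emit:
play_rows --deltas "0 0 0 0 0 0;0 0 0 0 0 0;0 0 0 0 0 0;0 0 0 0 0 0;0 0 0 0 0 0;0 0 0 0 0 0;0 0 0 0 0 0;0 0 0 0 0 0" --fingers 0 --grip_force 50

```text
time: 11.45
tcp_pos: [0.5454, 0.0895, 0.231]
tool_rot: [[-0.13, 0.992, 0.001], [0.992, 0.13, 0.0], [-0.0, 0.001, -1.0]]
force: [-2.2, 0.0, 5.4]
width: 0.224
grasp_force: 49.6
```

Emit:
play_rows --deltas "0.0004 -0.0031 0 0 0 0;0.0008 -0.0062 0 0 0 0;0.0008 -0.0062 0 0 0 0;0.0008 -0.0062 0 0 0 0;0.0008 -0.0062 0 0 0 0;0.0008 -0.0062 0 0 0 0;0.0008 -0.0062 0 0 0 0;0.0008 -0.0062 0 0 0 0;0.0008 -0.0062 0 0 0 0;0.0008 -0.0062 0 0 0 0;0.0008 -0.0062 0 0 0 0;0.0008 -0.0062 0 0 0 0;0.0008 -0.0062 0 0 0 0;0.0008 -0.0062 0 0 0 0;0.0008 -0.0062 0 0 0 0;0.0008 -0.0062 0 0 0 0;0.0004 -0.0031 0 0 0 0;0 0 0 0 0 0;0 0 0 0 0 0"

```text
time: 13.35
tcp_pos: [0.5581, -0.0099, 0.2309]
tool_rot: [[-0.13, 0.992, 0.0], [0.992, 0.13, -0.0], [-0.0, 0.0, -1.0]]
force: [-1.5, -1.6, 6.2]
width: 0.226
grasp_force: 49.8
```

Run:
```python
from h import *
d=take('wrist','w5');take('scene','s5');take('side','d5');print(d['tcp'],read_state()['force'])
f=lambda n,r,s:cv2.convertScaleAbs(cv2.resize(cv2.imread(f'pics/{n}.png')[r],None,fx=s,fy=s,interpolation=cv2.INTER_CUBIC),alpha=1.5)
C=np.zeros((600,800,3),np.uint8)
C[:300,:400]=f('s5',np.s_[130:205,80:180],4);C[:300,400:]=f('d5',np.s_[110:185,290:390],4)
C[300:,:400]=f('w5',np.s_[180:330,156:356],2)
cv2.imwrite('pics/c5.png',C)
```

```text
[ 0.55807719 -0.00992202  0.23094146] [-2.58732101 -1.07049173  5.01700723]
```

View pics/c5.png

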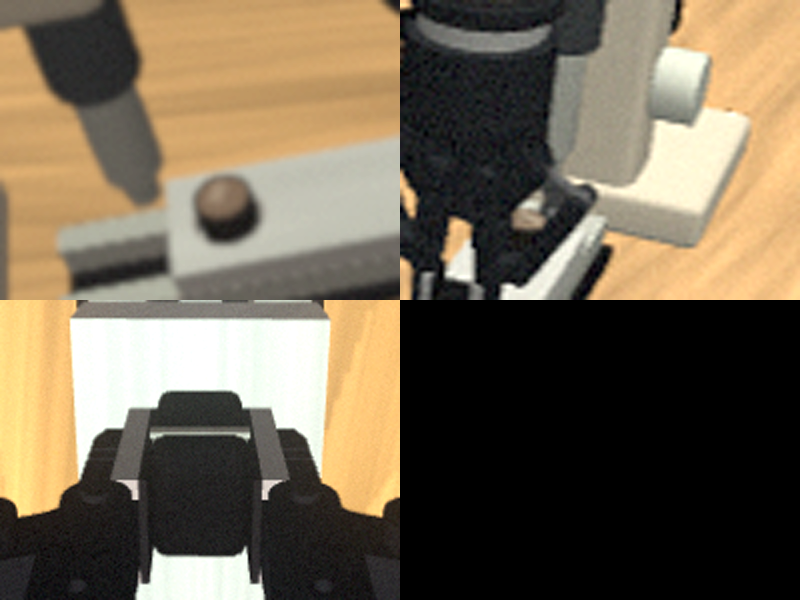

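The scene shows the carriage following with the puck still seated at crop (224,198), and the lens tip at about (146,195).

Run:
```python
from h import *
S=lambda x,y:('s5',(80+(x+.5)/4-.5,130+(y+.5)/4-.5))
p=onz(*S(224,199),.065)
d=np.array([.1288,-.9917])
for y in(188,195,202):
    l=onz(*S(146,y),.078);print(p,l,'along',(l-p)[:2]@d,'perp',(l-p)[:2]@[.9917,.1288])
```

```text
[ 0.57424501 -0.13826108  0.065     ] [ 0.57353322 -0.17373595  0.078     ] along 0.03508874869725116 perp -0.005275042230280202
[ 0.57424501 -0.13826108  0.065     ] [ 0.57794089 -0.17336331  0.078     ] along 0.035286914478462356 perp -0.0008559622513061248
[ 0.57424501 -0.13826108  0.065     ] [ 0.58231894 -0.17299472  0.078     ] along 0.03548527651279316 perp 0.0035332191673495164
```

Emit:
play_rows --deltas "0.0004 -0.003 0 0 0 0;0.0007 -0.005 0 0 0 0;0.0007 -0.005 0 0 0 0;0.0007 -0.005 0 0 0 0;0.0006 -0.004 0 0 0 0;0.0003 -0.002 0 0 0 0;0 0 0 0 0 0;0 0 0 0 0 0"

```text
time: 14.3
tcp_pos: [0.5612, -0.0337, 0.231]
tool_rot: [[-0.13, 0.992, -0.0], [0.992, 0.13, -0.0], [-0.0, -0.0, -1.0]]
force: [-2.6, -0.7, 5.6]
width: 0.227
grasp_force: 49.9
```

Emit:
play_rows --deltas "0.0002 -0.001 0 0 0 0;0.0001 -0.001 0 0 0 0;0.0001 -0.001 0 0 0 0;0 0 0 0 0 0;0 0 0 0 0 0"

```text
time: 14.8
tcp_pos: [0.5616, -0.0366, 0.2309]
tool_rot: [[-0.13, 0.992, -0.0], [0.992, 0.13, 0.0], [0.0, -0.0, -1.0]]
force: [-2.5, 0.5, 7.0]
width: 0.225
grasp_force: 49.9
```

Emit:
play_rows --deltas "0.0001 -0.001 0 0 0 0;0.0002 -0.001 0 0 0 0;0 0 0 0 0 0;0 0 0 0 0 0"

```text
time: 15.2
tcp_pos: [0.5619, -0.0389, 0.231]
tool_rot: [[-0.13, 0.992, -0.0], [0.992, 0.13, -0.001], [-0.001, -0.0, -1.0]]
force: [-2.8, -1.0, 6.4]
width: 0.225
grasp_force: 49.9
```

Emit:
play_rows --deltas "0.0001 -0.001 0 0 0 0;0 0 0 0 0 0;0 0 0 0 0 0"

```text
time: 15.5
tcp_pos: [0.562, -0.0403, 0.2309]
tool_rot: [[-0.13, 0.991, -0.0], [0.991, 0.13, -0.001], [-0.001, -0.0, -1.0]]
force: [-3.6, -3.5, 5.3]
width: 0.223
grasp_force: 49.8
```

Emit:
play_rows --deltas "0.0001 -0.001 0 0 0 0;0 0 0 0 0 0;0 0 0 0 0 0"

```text
time: 15.8
tcp_pos: [0.5622, -0.0417, 0.2309]
tool_rot: [[-0.13, 0.991, 0.0], [0.991, 0.13, -0.002], [-0.002, -0.0, -1.0]]
force: [-1.9, -5.1, 5.8]
width: 0.227
grasp_force: 49.7
```

Emit:
play_rows --deltas "0.0001 -0.001 0 0 0 0;0 0 0 0 0 0;0 0 0 0 0 0"

```text
time: 16.1
tcp_pos: [0.5624, -0.0431, 0.2309]
tool_rot: [[-0.13, 0.991, 0.0], [0.991, 0.13, -0.003], [-0.003, -0.0, -1.0]]
force: [-2.7, -6.3, 5.7]
width: 0.225
grasp_force: 49.7
```

Emit:
play_rows --deltas "0.0002 -0.001 0 0 0 0;0 0 0 0 0 0;0 0 0 0 0 0"

```text
time: 16.4
tcp_pos: [0.5625, -0.0435, 0.231]
tool_rot: [[-0.13, 0.992, -0.0], [0.992, 0.13, -0.002], [-0.002, -0.0, -1.0]]
force: [-2.6, -4.1, 6.2]
width: 0.22
grasp_force: 49.9
```

Emit:
play_rows --deltas "0.0001 -0.0005 0 0 0 0;0 0 0 0 0 0;0 0 0 0 0 0"

```text
time: 16.7
tcp_pos: [0.5625, -0.0437, 0.2309]
tool_rot: [[-0.13, 0.992, -0.0], [0.992, 0.13, -0.001], [-0.001, -0.0, -1.0]]
force: [-2.4, -2.3, 6.7]
width: 0.222
grasp_force: 49.9
```

Emit:
play_rows --deltas "0 -0.0005 0 0 0 0;0 0 0 0 0 0;0 0 0 0 0 0"

```text
time: 17.0
tcp_pos: [0.5625, -0.0439, 0.2309]
tool_rot: [[-0.13, 0.992, -0.0], [0.992, 0.13, -0.001], [-0.0, -0.0, -1.0]]
force: [-3.0, -1.4, 5.8]
width: 0.227
grasp_force: 49.8
```

Emit:
play_rows --deltas "0 -0.0003 0 0 0 0;0 0 0 0 0 0;0 0 0 0 0 0;0 0 0 0 0 0;0 0 0 0 0 0;0 0 0 0 0 0;0 0 0 0 0 0;0 0 0 0 0 0;0 0 0 0 0 0;0 0 0 0 0 0"

```text
time: 18.0
tcp_pos: [0.5625, -0.044, 0.231]
tool_rot: [[-0.13, 0.992, -0.0], [0.992, 0.13, -0.0], [-0.0, -0.0, -1.0]]
force: [-2.2, 0.9, 7.2]
width: 0.224
grasp_force: 49.8
```

Run:
```python
from h import *
take('scene','s6');take('side','d6')
f=lambda n,r,s:cv2.convertScaleAbs(cv2.resize(cv2.imread(f'pics/{n}.png')[r],None,fx=s,fy=s,interpolation=cv2.INTER_CUBIC),alpha=1.5)
C=np.hstack([f('s6',np.s_[130:205,60:160],4),f('d6',np.s_[90:165,310:410],4)])
cv2.imwrite('pics/c6.png',C)
```

```text
(no output)
```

View pics/c6.png

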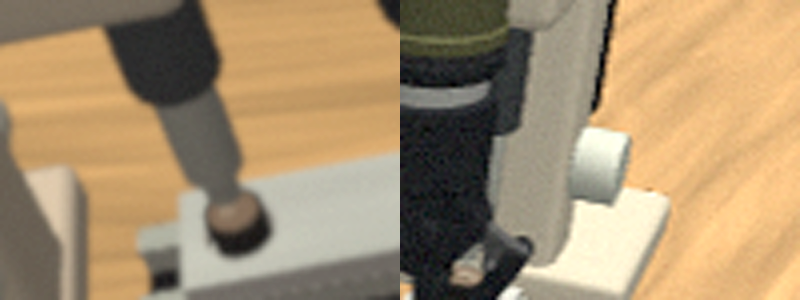

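The scene shows the puck seated directly under the lens tip. The pull rose to 6 N and then flipped sign at the 34.4 mm point, against the 35 mm I measured, so the ball is in the notch.

```bash
python3 -c "
from cell import close_job
print(close_job())"
```

```text
the job is handed in; nothing more can be done
None
```

I set the puck flat in the pocket and slid the carriage to the notch, finding it by the pull building to about 6 N and then flipping sign. I handed in at about 18 s, still gripping the grip block at about 50 N; the final camera view shows the puck under the lens, but the hand-in gave no score, so I can't confirm how it was judged.

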